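# Fit the lamp stem into its spring-plunger base

### The job

Put the table lamp together: draw the steel stem with the brass bulb socket out of the wooden block, slide it tip down into the sleeve of the white lamp base so that the spring plunger rides over it, and press it gently, with no more than about 15 N, until it is fully home on the rubber pad inside. Let go of it, and leave the other things on the table where they are.

Things in the scene. Friction and masses are not known exactly. Their poses are not given: they have to be found in the camera images.
- socket (a point): Centre of the brass bulb socket (upright cylinder, 28 mm diameter, 40 mm tall, thin black rim on top), the grip of the loose lamp stem. It lies 124 mm above the stem's tip; z points up along the stem. At the start the stem stands upright in the wooden block.
- stem_tip (a point): Centre of the stem's flat lower end; z points up along the stem.
- stem: The whole loose stem, about 0.2 kg; origin at its tip, z up along it. Below the brass socket it is a round steel rod, 14 mm in diameter and 104 mm long, whose last 7 mm taper to 8.4 mm.
- stand_hole (a point): Mouth centre of the 15 mm hole, 34 mm deep, in the wooden block (90 x 70 x 45 mm, fixed) where the stem stands at the start; 45 mm above the table.
- mouth (a point): Centre of the open flared mouth (about 27 mm wide, narrowing within 8 mm to the vertical bore, 17 mm wide) of the steel sleeve on the lamp base, 94 mm above the table; z up. The plunger's nose crosses the bore 18 mm down. A hidden rubber pad ends the bore, its top anywhere from 32 to 60 mm below the mouth, different each time and not measured: feel for it.
- base: White round lamp base, 110 mm diameter, 22 mm thick, fixed; a steel sleeve (25 mm outside) stands in its middle. Origin: centre of its underside, z up; +x is the side of the brass plunger barrel with red knob (reaches 43 mm from the axis, 76 mm above the table). The pad in the sleeve gives up to 3 mm at about 4 N per mm, then is solid.
- plunger (a joint): Outward travel of the spring plunger, m: 0 in the empty bore (round nose 3 mm from the axis), about 0.001 to 0.004 riding on the stem. Its spring presses with 6 to 8 N. Pushing the stem past its nose takes about 5 to 10 N, sliding on a steady 4 to 8 N; the stem does not sink by its own weight.
- tape_measure: Green tape measure, 68 x 36 x 64 mm, loose; origin at the centre of its underside. Leave alone.
- tape_roll: Roll of yellow tape lying flat, 76 mm in diameter, 25 mm high, loose; origin at the centre of its underside. Leave alone.
- screw_box: Clear box of screws with a green lid, 112 x 77 x 40 mm, loose; origin at the centre of its underside. Leave alone.
Things that resemble listed ones, but are neither listed nor needed, are in the scene too. What is meant by the stem is not red, and is the smaller of those in its own colour.

How it is judged:
By the outcome, as a careful person would: the job done as asked, in the order asked, and still so for the second after the job is handed in, with the robot touching nothing.
It also fails if it takes over 48 s, if anything falls off the work surface, if the arm or the gripper's body presses on something with over 40 N, if the wrist force passes 120 N, or if a joint passes its speed limit or range.

### The arm

A 6-joint arm with a two-finger parallel gripper is mounted at the origin on the work surface. World frame = base frame: x ahead of the robot, y to its left, z up, the work surface at z = 0. Lengths are in m, angles in degrees, forces in N, time in s.
With the tool pointing down it reaches from about 0.375 to 0.9 m from the base axis. Payload 3.1 kg.
Tool frame: the origin (TCP) lies at the very end of the fingers, on their centre line; the grasp point (between the pads) lies 19 mm behind it (bot.hold_point_z is the z of the grasp point in the tool frame, in m); z points along the fingers, y is the line along which they close (so a half turn about z gives the same grasp; the last joint's range is limited). The gripper opens to 87 mm and grips with 3 to 60 N. Pads are 19 mm wide; open, the fingers measure 117 mm over their backs; the gripper's body (75 mm by 190 mm) begins 51 mm behind the grasp point.
Start: joints at [-83.967, 30.224, 82.088, -0, 67.689, -10.227], TCP at [0.175, -0.6, 0.223] pointing down, gripper open.
Joint ranges: [-176.69, 176.69], [-43.24, 126.21], [12.49, 139.97], [-82, 262], [0, 151.66], [-163.58, 163.58]. Speed limits (degrees/s): [159.86, 159.86, 180, 180, 180, 180].

### API

Orientations are given as a 3x3 rotation matrix whose columns are the frame's x, y, z axes.
In Python, from rig import bot, capture, camera_model gives the robot as it stands.
- The arm moves only by the tool apply_moves, never from a script. Its argument "plan" is text: rows parted by semicolons, each of 6 numbers parted by spaces: the shift along the tool's x, y, z in units of 0.05 m (1.0 is 0.05 m), then the turn, a rotation vector about the tool's x, y, z in units of 360 degrees (1.0 is 360 degrees). In form: dx dy dz ax ay az; .... A call has 1 to 10 rows; each row shifts and turns the commanded pose from where the row before left it, along the tool's axes as they then stand; what a row does not reach is not made up. A row lasts 1/12 s, in which the tool goes at most 41.7 mm and 7.16 degrees, less where a joint would pass 70% of its speed; a pose out of reach is approached as far as the arm can. A call with a number of a shift or a turn outside -1 to 1 is refused whole. A call with a gripper value outside its range is refused whole. "gripper" is the gripper command: -1 is shut, 1 is fully open, values between are in proportion, set as the call begins (left out, the last holds). The fingers move at their own pace and stop on an object; the grip force is fixed at half the most. Time passes only in rows, so rows that do not move let the fingers close. It gives the time, the measured TCP pose, the force, the opening and the grip force at its end, in the units of the state.
- bot.read_state(): the state, without advancing time (a new reading comes with each control period).
- capture(name): name is "side" or "top"; returns the picture (420x560x3 uint8, red, green, blue); there is no depth.
- camera_model(name): a dict with "vertical_fov" (degrees; the focal length in pixels is half the picture's height over the tangent of half this angle, whatever the lens; pixels are square), "cx", "cy" (the principal point, pixels), "position" and "rotation" of the camera in the world. Camera axes: x right, y down, z forward; pixel columns grow to the right and rows downward; lengths in m; the calibration is good to about 2 mm. A picture is of the moment at which its call begins. camera_model takes no time and is no camera call.
- bot.hand_in(): hands the job in; it is judged then, once.
The state is a dict: "time_s": time; "joint_positions": joint angles; "qvel": joint speeds; "tau": joint torques, N m; "position": TCP position; "tcp_rot": TCP orientation; "force": force on the tool from outside, world axes, zero at the start; "moment": the same for the moment, N m; "opening": opening from 0.0 (shut) to 1.0 (fully open); "grasp_force": force on a finger pad.
Only numpy, scipy, OpenCV 4.12 (cv2) and the standard library are available. Lean on these libraries where they do the work, as an engineer would, in place of code of your own. Each camera call takes 0.05 s, during which the arm holds its last target. There are 200 camera calls.

## Working session

There is one attempt and no reset: what is moved stays moved. The work goes in short steps, Python scripts to look and compute and a tool call to move; the robot and the scene stay as the last step left them, time stands still between calls to the robot, and variables do not carry over. Pictures are saved under pics/ and viewed, at most 10 in all, crops included, and the job is handed in when it is done.

Besides the shell and the picture viewer there is one more tool, called by a JSON object that holds its "op" and its "data". apply_moves: Moves the arm, as the interface text tells. Its arguments: {"type":"object","properties":{"plan":{"type":"string"},"gripper":{"type":"number"}},"required":["plan"]}

```bash
mkdir -p pics; ls; python3 - <<'E'
from rig import bot,capture,camera_model
import cv2
for n in("side","top"):
    cv2.imwrite(f"pics/{n}0.png",capture(n)[:,:,::-1]); print(n,camera_model(n))
s=bot.read_state(); print(s["position"],s["tcp_rot"],s["opening"],s["force"],s["time_s"])
E
```

```text
pics
side {'vertical_fov': 55.919619821687476, 'cx': 291.4706900662177, 'cy': 207.72290039514928, 'position': array([0.27193627, 0.58199916, 0.46061607]), 'rotation': array([[-0.85014545, -0.25574985,  0.46026594],
       [-0.52648817,  0.42604701, -0.73572696],
       [-0.00793287, -0.86779949, -0.49685119]])}
top {'vertical_fov': 48.65309476099975, 'cx': 284.6868136463941, 'cy': 208.2953098383866, 'position': array([0.58458343, 0.04859677, 0.90943192]), 'rotation': array([[ 0.01053589, -0.99975684,  0.01937173],
       [-0.99994088, -0.01058599, -0.00248572],
       [ 0.00269019, -0.01934439, -0.99980926]])}
[ 0.17493792 -0.59932905  0.22168156] [[ 9.59999884e-01  2.80000309e-01 -2.22219819e-04]
 [ 2.80000204e-01 -9.59997987e-01  1.93660944e-03]
 [ 3.28920663e-04 -1.92136644e-03 -9.99998100e-01]] 1.001856514652597 [-0.93093468  0.47070076 -0.18773627] 0.1
```

View pics/side0.png

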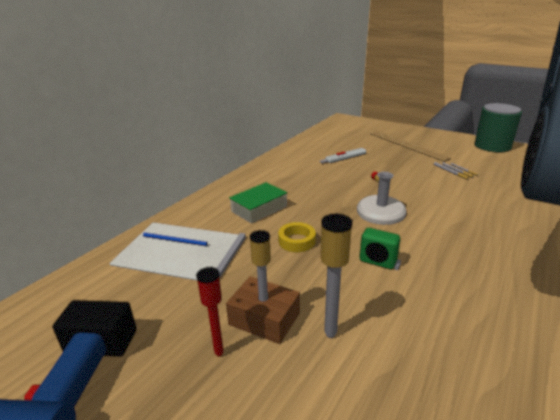

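View pics/top0.png

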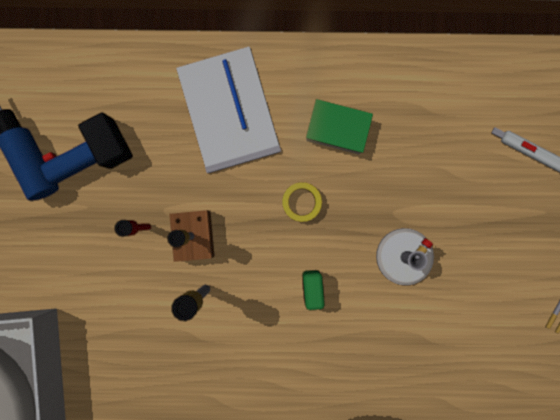

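The side view shows three stem-like candidates:
- The red one at (209,288).
- The large brass one at (336,240), standing free.
- The small brass one at (260,248), in the wooden block.

In the top view these are at (126,228), (185,306) and (178,239). I choose the small brass one in the block. The base is at side (382,205) and top (405,257), with its sleeve mouth near top (418,261).

```bash
cat > h.py <<'E'
import numpy as np,cv2
from rig import bot,capture,camera_model
def ray(n,uv):
    m=camera_model(n); f=210/np.tan(np.radians(m["vertical_fov"]/2))
    d=m["rotation"]@np.array([(uv[0]-m["cx"])/f,(uv[1]-m["cy"])/f,1]); return m["position"],d/np.linalg.norm(d)
def plane(n,uv,z):
    p,d=ray(n,uv); return p+d*(z-p[2])/d[2]
def tri(a,b):
    (p,d),(q,e)=ray("top",a),ray("side",b)
    t=np.linalg.lstsq(np.c_[d,-e],q-p,rcond=None)[0]
    A,B=p+d*t[0],q+e*t[1]; return (A+B)/2,np.linalg.norm(A-B)
def proj(n,P):
    m=camera_model(n); f=210/np.tan(np.radians(m["vertical_fov"]/2))
    c=m["rotation"].T@(np.array(P)-m["position"]); return np.round([c[0]/c[2]*f+m["cx"],c[1]/c[2]*f+m["cy"]],1)
def crop(im,x,y,w,h,k): return cv2.resize(im[y:y+h,x:x+w],(w*k,h*k),interpolation=cv2.INTER_CUBIC)
E
python3 - <<'E'
from h import *
t,s=cv2.imread("pics/top0.png"),cv2.imread("pics/side0.png")
a=np.vstack([np.hstack([crop(t,150,205,80,60,5),crop(s,220,225,80,60,5)]),np.hstack([crop(t,370,225,80,60,5),crop(s,345,165,80,60,5)])])
cv2.imwrite("pics/c.png",a)
E
```

```text
(no output)
```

View pics/c.png

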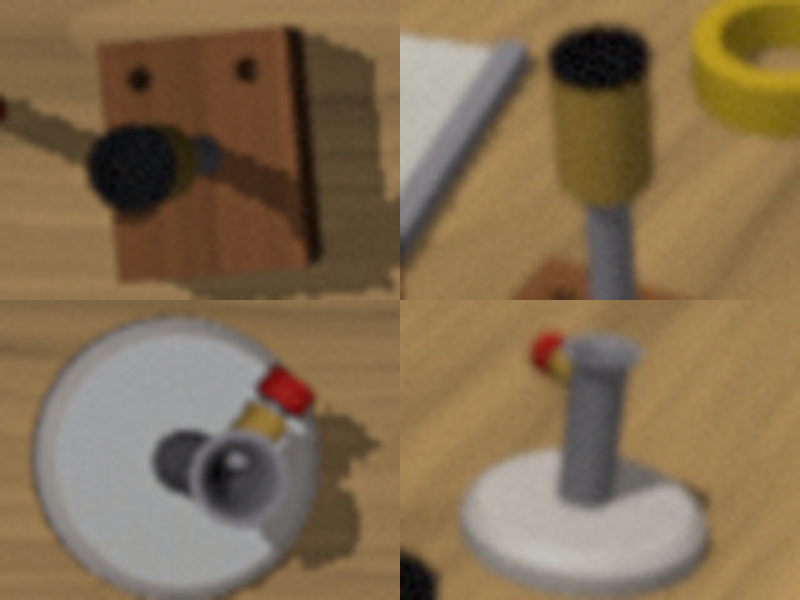

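The crop confirms the small brass stem in the block, with its rim at top (176.8,238.4) and side (260,236.6). The sleeve mouth is at top (417.6,260.4) and side (385.6,175.2). The red plunger knob lies up and to the right of it in the top view.

```bash
python3 - <<'E'
from h import *
np.set_printoptions(precision=4,suppress=True)
k=np.array([.4,.4])
for n,a,b,z in(("rim",(176.8,238.4),(260,236.6),.155),("mouth",(417.6,260.4),(385.6,175.2),.094)):
    a,b=np.array(a)-k,np.array(b)-k
    print(n,tri(a,b),plane("top",a,z),plane("side",b,z))
t=cv2.imread("pics/top0.png");h=cv2.cvtColor(t,cv2.COLOR_BGR2HSV)
# yellow roll, green, red knob
print("knob",plane("top",(370+286/5,225+90/5),.078)[:2],"basetop",plane("top",(370+176/5,225+(455-300)/5),.011)[:2])
for n,u,z in(("roll",(302,202),.012),("tapemeas",(314,290),.064),("bigstem",(185,306),.2),("red",(126,228),.15)): print(n,plane("top",u,z)[:2])
E
```

```text
rim (array([0.5494, 0.2215, 0.1567]), np.float64(0.0003286210093136847)) [0.5492 0.2218 0.155 ] [0.5511 0.2195 0.155 ]
mouth (array([ 0.5122, -0.1865,  0.0948]), np.float64(1.4405192832655864e-05)) [ 0.5122 -0.1867  0.094 ] [ 0.5127 -0.1881  0.094 ]
knob [ 0.5413 -0.2091] basetop [ 0.5123 -0.1874]
roll [0.6145 0.013 ]
tapemeas [ 0.4533 -0.0083]
bigstem [0.4481 0.1968]
red [0.5644 0.3054]
```

```bash
cat >> h.py <<'E'
def to(P,show=True):
    s=bot.read_state(); d=s["tcp_rot"].T@(np.array(P)-s["position"])
    print("t",round(s["time_s"],2),"pos",s["position"].round(4),"zaxis",s["tcp_rot"][:,2].round(4),"yaw",np.degrees(np.arctan2(s["tcp_rot"][1,0],s["tcp_rot"][0,0])).round(2),"F",s["force"].round(2),"M",s["moment"].round(3),"open",round(s["opening"],3),"grip",s["grasp_force"])
    print("units",(d/.05).round(3),"rows>=",np.linalg.norm(d)/.0417)
E
python3 -c "
from h import *
print(tri((185,307),(336,225)),tri((126,228),(208,276)))"
```

```text
(array([0.44625357, 0.19789495, 0.1958031 ]), np.float64(0.0009636526019381802)) (array([0.56512513, 0.3090022 , 0.14180581]), np.float64(0.002506066514778776))
```

{"op": "apply_moves", "data": {"plan": "0 0 -0.32 0 0 -0.0172;0 0 -0.32 0 0 -0.0172;0 0 -0.32 0 0 -0.0172;0 0 -0.32 0 0 -0.0172;0 0 -0.32 0 0 -0.0172;0 0 0 0 0 0", "gripper": 0.2}}

```text
time_s: 0.6
position: [0.1753, -0.6016, 0.3057]
tcp_rot: [[0.678, 0.735, 0.001], [0.735, -0.678, -0.006], [-0.004, 0.005, -1.0]]
force: [0.1, -1.0, 1.7]
opening: 0.646
grasp_force: 0.0
```

```bash
python3 -c "
from h import *
to([.5493,.2217,.30])"
```

```text
t 0.6 pos [ 0.1753 -0.6016  0.3057] zaxis [ 7.0e-04 -6.2e-03 -1.0e+00] yaw 47.33 F [ 0.15 -1.02  1.72] M [-0.047 -0.031 -0.008] open 0.646 grip 0.0
units [17.178 -5.661  0.018] rows>= 21.686622933486394
```

{"op": "apply_moves", "data": {"plan": "0.7 -0.23 0 0 0 0;0.7 -0.23 0 0 0 0;0.7 -0.23 0 0 0 0;0.7 -0.23 0 0 0 0;0.7 -0.23 0 0 0 0;0.7 -0.23 0 0 0 0;0.7 -0.23 0 0 0 0;0.7 -0.23 0 0 0 0;0.7 -0.23 0 0 0 0;0.7 -0.23 0 0 0 0"}}

```text
time_s: 1.43
position: [0.3283, -0.2627, 0.3015]
tcp_rot: [[0.682, 0.731, -0.001], [0.731, -0.682, 0.001], [0.0, -0.002, -1.0]]
force: [1.1, -0.5, 0.7]
opening: 0.597
grasp_force: 0.0
```

{"op": "apply_moves", "data": {"plan": "0.7 -0.23 0 0 0 0;0.7 -0.23 0 0 0 0;0.7 -0.23 0 0 0 0;0.7 -0.23 0 0 0 0;0.7 -0.23 0 0 0 0;0.7 -0.23 0 0 0 0;0.7 -0.23 0 0 0 0;0.7 -0.23 0 0 0 0;0.7 -0.23 0 0 0 0;0.3 -0.1 0 0 0 0"}}

```text
time_s: 2.27
position: [0.4735, 0.0546, 0.3015]
tcp_rot: [[0.679, 0.734, -0.0], [0.734, -0.679, 0.002], [0.001, -0.002, -1.0]]
force: [-0.2, 0.1, -0.2]
opening: 0.596
grasp_force: 0.0
```

```bash
python3 -c "
from h import *
to([.5493,.2217,.22]);print(bot.read_state()['joint_positions'])"
```

```text
t 2.27 pos [0.4735 0.0546 0.3015] zaxis [-4.0e-04  1.9e-03 -1.0e+00] yaw 47.22 F [-0.16  0.15 -0.18] M [-0.058 -0.038  0.   ] open 0.596 grip 0.0
units [ 3.481 -1.154  1.636] rows>= 4.814579922735929
[-6.95230345 13.12569112 96.64013609  0.10913601 70.27010012 35.79496548]
```

{"op": "apply_moves", "data": {"plan": "0.6 -0.2 0 0 0 0;0.6 -0.2 0 0 0 0;0.6 -0.2 0 0 0 0;0.6 -0.2 0 0 0 0;0.6 -0.2 0 0 0 0;0.48 -0.15 0 0 0 0;0 0 0.5 0 0 0;0 0 0.5 0 0 0;0 0 0.5 0 0 0;0 0 0 0 0 0"}}

```text
time_s: 3.1
position: [0.5443, 0.217, 0.2212]
tcp_rot: [[0.681, 0.732, -0.013], [0.732, -0.681, -0.003], [-0.011, -0.008, -1.0]]
force: [-1.7, -0.2, -0.9]
opening: 0.595
grasp_force: 0.0
```

```bash
python3 -c "
from h import *
to([.5493,.2217,.116])
t,s=capture('top')[:,:,::-1],capture('side')[:,:,::-1]
cv2.imwrite('pics/d.png',np.hstack([crop(t,120,180,130,120,3),crop(s,195,165,130,120,3)]))"
```

```text
t 3.1 pos [0.5443 0.217  0.2212] zaxis [-0.0131 -0.0026 -0.9999] yaw 47.1 F [-1.68 -0.23 -0.9 ] M [-0.022  0.019 -0.002] open 0.595 grip 0.0
units [0.16  0.027 2.102] rows>= 2.528104926508027
```

View pics/d.png

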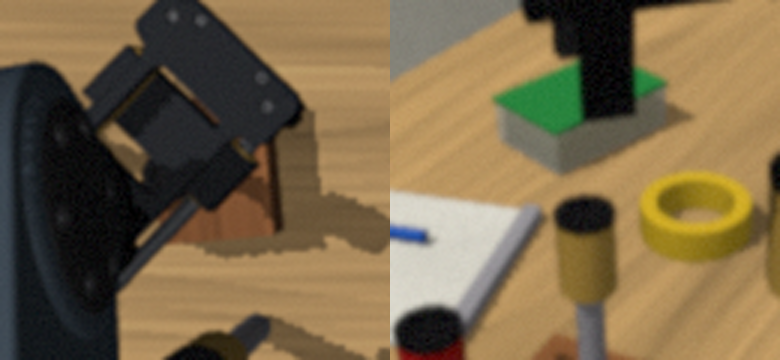

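The side crop shows a fingertip end near side pixel (268,204), above the socket rim at (260,237). The top view is blocked by the hand.

```bash
python3 -c "
from h import *
to([.5493,.2217,.116])
s=bot.read_state();R=s['tcp_rot'];p=s['position']
for k in (-.03,0,.03): print(proj('side',p+R[:,1]*k))
print(proj('side',[.5493,.2217,.155]))"
```

```text
t 3.2 pos [0.5478 0.2175 0.2261] zaxis [-3.7e-03 -6.0e-04 -1.0e+00] yaw 47.12 F [0.39 0.1  0.15] M [-0.042 -0.017  0.054] open 0.597 grip 0.0
units [ 0.089 -0.03   2.202] rows>= 2.642541611289384
[264.8 201.2]
[260.  190.4]
[255.6 180.8]
[259.7 237.3]
```

{"op": "apply_moves", "data": {"plan": "0.09 -0.03 0.2 0 0 0;0 0 0.3 0 0 0;0 0 0.3 0 0 0;0 0 0.3 0 0 0;0 0 0.3 0 0 0;0 0 0.3 0 0 0;0 0 0.3 0 0 0;0 0 0.2 0 0 0;0 0 0 0 0 0;0 0 0 0 0 0"}}

```text
time_s: 4.03
position: [0.5513, 0.2222, 0.1179]
tcp_rot: [[0.679, 0.734, 0.001], [0.734, -0.679, 0.0], [0.001, 0.0, -1.0]]
force: [-0.7, -0.1, 0.6]
opening: 0.596
grasp_force: 0.0
```

```bash
python3 -c "
from h import *
to([.5493,.2217,.116])
s=capture('side')[:,:,::-1]
cv2.imwrite('pics/e.png',crop(s,200,165,130,130,4))"
```

```text
t 4.03 pos [0.5513 0.2222 0.1179] zaxis [ 8.e-04  3.e-04 -1.e+00] yaw 47.2 F [-0.66 -0.06  0.62] M [-0.007 -0.078  0.012] open 0.596 grip 0.0
units [-0.034 -0.023  0.038] rows>= 0.0672046112643377
```

View pics/e.png

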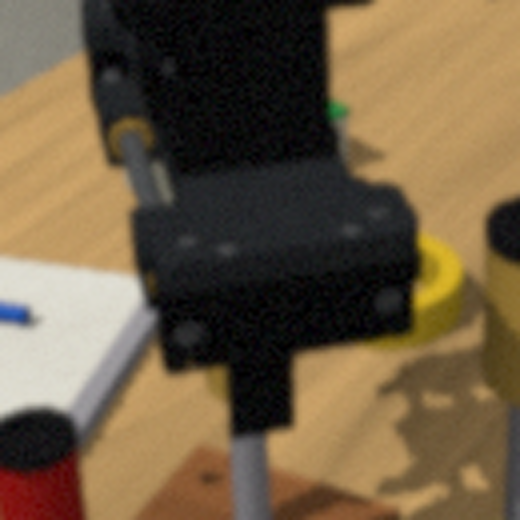

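The near finger hangs at about side (265,268), in line with the stem. The red stem and the large stem are both clear of the hand, so I close the gripper.

{"op": "apply_moves", "data": {"plan": "-0.03 -0.02 0.02 0 0 0;0 0 0 0 0 0;0 0 0 0 0 0;0 0 0 0 0 0;0 0 0 0 0 0;0 0 0 0 0 0;0 0 0 0 0 0;0 0 0 0 0 0", "gripper": -1}}

```text
time_s: 4.75
position: [0.5494, 0.2216, 0.1169]
tcp_rot: [[0.679, 0.734, 0.001], [0.734, -0.679, 0.0], [0.001, 0.001, -1.0]]
force: [1.0, 0.4, 2.7]
opening: 0.318
grasp_force: 30.4
```

```bash
python3 -c "
from h import *
to([.5493,.2217,.116])"
```

```text
t 4.75 pos [0.5494 0.2216 0.1169] zaxis [ 0.001  0.    -1.   ] yaw 47.22 F [0.99 0.42 2.73] M [-0.131 -0.12   0.013] open 0.318 grip 30.41646256344393
units [-0.    -0.004  0.019] rows>= 0.023051176120296498
```

{"op": "apply_moves", "data": {"plan": "0 0 -0.1 0 0 0;0 0 -0.2 0 0 0;0 0 -0.2 0 0 0;0 0 -0.3 0 0 0;0 0 -0.3 0 0 0;0 0 -0.3 0 0 0;0 0 -0.4 0 0 0;0 0 -0.4 0 0 0;0 0 -0.3 0 0 0;0 0 0 0 0 0"}}

```text
time_s: 5.58
position: [0.5505, 0.2222, 0.2459]
tcp_rot: [[0.679, 0.734, 0.007], [0.734, -0.679, 0.002], [0.006, 0.004, -1.0]]
force: [0.8, 0.1, -2.7]
opening: 0.315
grasp_force: 30.4
```

```bash
python3 -c "
from h import *
to([.5122,-.1867,.242])
s=capture('side')[:,:,::-1]
cv2.imwrite('pics/f.png',crop(s,180,105,190,150,3))"
```

```text
t 5.58 pos [0.5505 0.2222 0.2459] zaxis [ 0.0066  0.0018 -1.    ] yaw 47.23 F [ 0.79  0.08 -2.71] M [-0.075 -0.135 -0.049] open 0.315 grip 30.397914703935385
units [-6.524  4.991  0.058] rows>= 9.850006015038026
```

View pics/f.png

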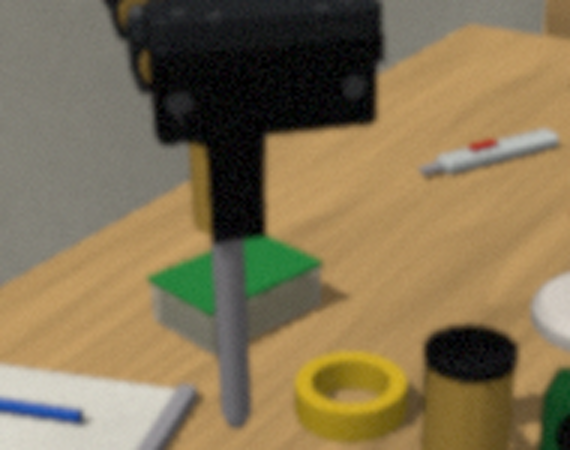

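The stem is drawn and held upright, with its tip at side (258,246), clear of the block.

{"op": "apply_moves", "data": {"plan": "-0.2 0.15 0 0 0 0;-0.4 0.3 0 0 0 0;-0.5 0.38 0 0 0 0;-0.5 0.38 0 0 0 0;-0.5 0.38 0 0 0 0;-0.5 0.38 0 0 0 0;-0.5 0.38 0 0 0 0;-0.5 0.38 0 0 0 0;-0.5 0.38 0 0 0 0;-0.5 0.38 0 0 0 0"}}

```text
time_s: 6.47
position: [0.5185, -0.0674, 0.2399]
tcp_rot: [[0.679, 0.734, -0.004], [0.734, -0.679, 0.001], [-0.002, -0.004, -1.0]]
force: [0.0, 0.2, -3.3]
opening: 0.316
grasp_force: 30.4
```

{"op": "apply_moves", "data": {"plan": "-0.5 0.38 0 0 0 0;-0.5 0.38 0 0 0 0;-0.5 0.38 0 0 0 0;-0.3 0.23 0 0 0 0;-0.2 0.15 0 0 0 0;-0.03 0 0 0 0 0;0 0 0 0 0 0;0 0 0 0 0 0;0 0 0 0 0 0"}}

```text
time_s: 7.22
position: [0.5074, -0.1902, 0.2412]
tcp_rot: [[0.678, 0.735, -0.001], [0.735, -0.678, 0.001], [0.0, -0.002, -1.0]]
force: [0.4, 0.6, -2.4]
opening: 0.314
grasp_force: 30.4
```

```bash
python3 -c "
from h import *
to([.5122,-.1867,.22])
s=capture('side')[:,:,::-1];t=capture('top')[:,:,::-1]
R=bot.read_state();print(proj('side',R['position']+R['tcp_rot'][:,2]*.105),proj('side',[.5122,-.1867,.094]),proj('top',R['position']+R['tcp_rot'][:,2]*.105))
cv2.imwrite('pics/g.png',np.hstack([crop(s,330,95,100,130,4),crop(t,365,195,100,130,4)]))"
```

```text
t 7.22 pos [ 0.5074 -0.1902  0.2412] zaxis [-0.001   0.0012 -1.    ] yaw 47.31 F [ 0.39  0.59 -2.37] M [-0.043 -0.027  0.014] open 0.314 grip 30.39690615143627
units [0.117 0.024 0.425] rows>= 0.5291653992842942
[390.1 156.7] [385.2 175.1] [426.8 265.1]
```

View pics/g.png

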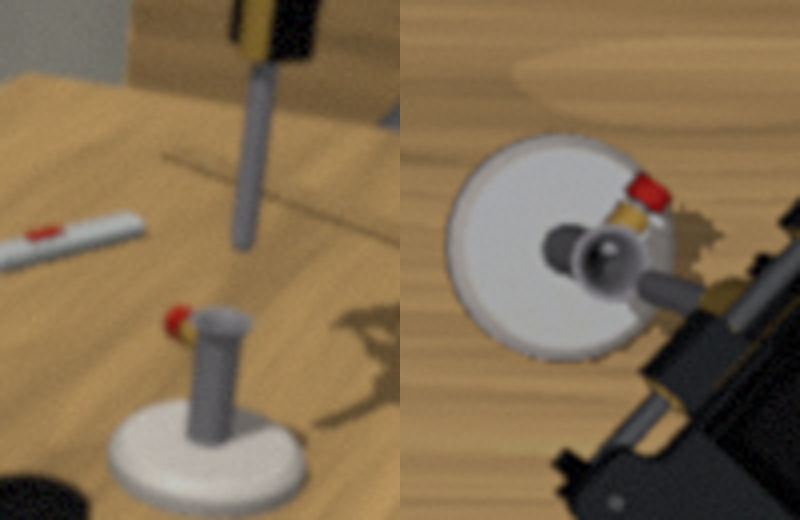

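The side view shows the rod tip at (390,157) and the mouth at (386,174). The top view shows the tip at (426,265). Both tip positions match the prediction from the tool pose, so I only need to shift by 6 mm.

{"op": "apply_moves", "data": {"plan": "0.117 0.024 0 0 0 0;0 0 0.15 0 0 0;0 0 0.15 0 0 0;0 0 0.15 0 0 0;0 0 0.15 0 0 0;0 0 0.1 0 0 0;0 0 0 0 0 0;0 0 0 0 0 0;0 0 0 0 0 0"}}

```text
time_s: 8.07
position: [0.5128, -0.1886, 0.2066]
tcp_rot: [[0.679, 0.734, 0.0], [0.734, -0.679, -0.0], [0.0, 0.0, -1.0]]
force: [0.8, -1.0, -1.5]
opening: 0.315
grasp_force: 30.4
```

```bash
python3 -c "
from h import *
to([.5122,-.1867,.195])"
```

```text
t 8.07 pos [ 0.5128 -0.1886  0.2066] zaxis [ 4.e-04 -2.e-04 -1.e+00] yaw 47.21 F [ 0.81 -1.   -1.49] M [-0.074 -0.054  0.019] open 0.315 grip 30.39730507414788
units [ 0.02  -0.034  0.233] rows>= 0.283316632912328
```

{"op": "apply_moves", "data": {"plan": "0.02 -0.03 0.05 0 0 0;0 0 0.05 0 0 0;0 0 0.05 0 0 0;0 0 0.05 0 0 0;0 0 0.04 0 0 0;0 0 0.04 0 0 0;0 0 0.04 0 0 0;0 0 0.04 0 0 0;0 0 0 0 0 0;0 0 0 0 0 0"}}

```text
time_s: 8.9
position: [0.5121, -0.1866, 0.1884]
tcp_rot: [[0.679, 0.734, -0.0], [0.734, -0.679, 0.0], [-0.0, -0.0, -1.0]]
force: [0.7, 0.2, -2.7]
opening: 0.315
grasp_force: 30.4
```

```bash
python3 -c "
from h import *
to([.5122,-.1867,.195])"
```

```text
t 8.9 pos [ 0.5121 -0.1866  0.1884] zaxis [-3.e-04  1.e-04 -1.e+00] yaw 47.22 F [ 0.73  0.25 -2.69] M [-0.028 -0.042  0.019] open 0.315 grip 30.397274955175817
units [ 0.     0.003 -0.132] rows>= 0.15853958581599523
```

{"op": "apply_moves", "data": {"plan": "0 0 0.03 0 0 0;0 0 0.03 0 0 0;0 0 0.03 0 0 0;0 0 0.03 0 0 0;0 0 0.03 0 0 0;0 0 0.03 0 0 0;0 0 0.02 0 0 0;0 0 0 0 0 0"}}

```text
time_s: 9.57
position: [0.5119, -0.1865, 0.1789]
tcp_rot: [[0.679, 0.734, -0.0], [0.734, -0.679, 0.0], [-0.0, -0.0, -1.0]]
force: [-1.1, 0.3, 3.0]
opening: 0.317
grasp_force: 30.0
```

{"op": "apply_moves", "data": {"plan": "0 0 0.02 0 0 0;0 0 0.02 0 0 0;0 0 0.02 0 0 0;0 0 0.02 0 0 0;0 0 0.02 0 0 0;0 0 0 0 0 0;0 0 0 0 0 0"}}

```text
time_s: 10.15
position: [0.512, -0.1866, 0.1734]
tcp_rot: [[0.679, 0.734, -0.0], [0.734, -0.679, 0.0], [-0.0, -0.0, -1.0]]
force: [-1.8, 0.9, 2.2]
opening: 0.314
grasp_force: 30.0
```

```bash
python3 -c "
from h import *
to([.5122,-.1867,.170])"
```

```text
t 10.15 pos [ 0.512  -0.1866  0.1734] zaxis [-4.e-04  2.e-04 -1.e+00] yaw 47.22 F [-1.82  0.91  2.24] M [ 0.161  0.526 -0.023] open 0.314 grip 29.97658733278513
units [0.001 0.005 0.069] rows>= 0.08256836704655045
```

{"op": "apply_moves", "data": {"plan": "0 0 0.02 0 0 0;0 0 0.02 0 0 0;0 0 0.02 0 0 0;0 0 0.02 0 0 0;0 0 0.02 0 0 0"}}

```text
time_s: 10.57
position: [0.512, -0.1866, 0.1683]
tcp_rot: [[0.679, 0.734, -0.0], [0.734, -0.679, 0.0], [-0.0, -0.0, -1.0]]
force: [-2.3, 0.6, 5.5]
opening: 0.313
grasp_force: 30.0
```

{"op": "apply_moves", "data": {"plan": "0 0 0.02 0 0 0;0 0 0.02 0 0 0"}}

```text
time_s: 10.73
position: [0.5121, -0.1866, 0.1664]
tcp_rot: [[0.679, 0.734, -0.0], [0.734, -0.679, 0.0], [-0.0, -0.0, -1.0]]
force: [-2.3, 1.8, 4.8]
opening: 0.315
grasp_force: 30.0
```

{"op": "apply_moves", "data": {"plan": "0 0 0.02 0 0 0;0 0 0.02 0 0 0"}}

```text
time_s: 10.9
position: [0.5121, -0.1866, 0.1644]
tcp_rot: [[0.679, 0.734, -0.0], [0.734, -0.679, 0.0], [-0.0, -0.0, -1.0]]
force: [-3.4, 0.3, 3.3]
opening: 0.313
grasp_force: 30.0
```

{"op": "apply_moves", "data": {"plan": "0 0 0.02 0 0 0;0 0 0.02 0 0 0"}}

```text
time_s: 11.07
position: [0.5121, -0.1866, 0.1624]
tcp_rot: [[0.679, 0.734, -0.0], [0.734, -0.679, 0.0], [-0.0, -0.0, -1.0]]
force: [-2.1, 0.8, 2.8]
opening: 0.311
grasp_force: 30.0
```

{"op": "apply_moves", "data": {"plan": "0 0 0.02 0 0 0;0 0 0.02 0 0 0"}}

```text
time_s: 11.23
position: [0.5121, -0.1866, 0.1604]
tcp_rot: [[0.679, 0.734, -0.0], [0.734, -0.679, 0.0], [-0.0, -0.0, -1.0]]
force: [-2.5, 0.8, 3.4]
opening: 0.316
grasp_force: 30.0
```

{"op": "apply_moves", "data": {"plan": "0 0 0.02 0 0 0;0 0 0.02 0 0 0"}}

```text
time_s: 11.4
position: [0.5121, -0.1866, 0.1584]
tcp_rot: [[0.679, 0.734, -0.0], [0.734, -0.679, 0.0], [-0.0, -0.0, -1.0]]
force: [-3.1, 0.9, 2.6]
opening: 0.309
grasp_force: 30.0
```

{"op": "apply_moves", "data": {"plan": "0 0 0.02 0 0 0;0 0 0.02 0 0 0"}}

```text
time_s: 11.57
position: [0.5121, -0.1866, 0.1564]
tcp_rot: [[0.679, 0.734, -0.0], [0.734, -0.679, 0.0], [-0.0, -0.0, -1.0]]
force: [-3.3, 0.8, 3.4]
opening: 0.312
grasp_force: 30.0
```

{"op": "apply_moves", "data": {"plan": "0 0 0.02 0 0 0;0 0 0.02 0 0 0"}}

```text
time_s: 11.73
position: [0.5121, -0.1866, 0.1544]
tcp_rot: [[0.679, 0.734, -0.0], [0.734, -0.679, 0.0], [-0.0, -0.0, -1.0]]
force: [-2.8, 1.1, 3.6]
opening: 0.317
grasp_force: 30.0
```

{"op": "apply_moves", "data": {"plan": "0 0 0.02 0 0 0;0 0 0.02 0 0 0"}}

```text
time_s: 11.9
position: [0.5121, -0.1866, 0.1526]
tcp_rot: [[0.679, 0.734, -0.0], [0.734, -0.679, 0.0], [-0.0, -0.0, -1.0]]
force: [-4.0, 0.9, 6.9]
opening: 0.313
grasp_force: 30.0
```

{"op": "apply_moves", "data": {"plan": "0 0 0.01 0 0 0;0 0 0 0 0 0"}}

```text
time_s: 12.07
position: [0.5121, -0.1866, 0.152]
tcp_rot: [[0.679, 0.734, -0.0], [0.734, -0.679, 0.0], [-0.0, -0.0, -1.0]]
force: [-3.8, 0.6, 4.3]
opening: 0.31
grasp_force: 30.0
```

{"op": "apply_moves", "data": {"plan": "0 0 0.01 0 0 0;0 0 0.01 0 0 0"}}

```text
time_s: 12.23
position: [0.5122, -0.1866, 0.1516]
tcp_rot: [[0.679, 0.734, 0.0], [0.734, -0.679, -0.0], [0.0, 0.0, -1.0]]
force: [-4.1, 1.6, 9.9]
opening: 0.311
grasp_force: 30.0
```

{"op": "apply_moves", "data": {"plan": "0 0 0 0 0 0;0 0 0 0 0 0"}}

```text
time_s: 12.4
position: [0.5122, -0.1866, 0.1516]
tcp_rot: [[0.679, 0.734, 0.0], [0.734, -0.679, -0.0], [0.0, 0.0, -1.0]]
force: [-3.5, 1.6, 7.9]
opening: 0.314
grasp_force: 30.0
```

{"op": "apply_moves", "data": {"plan": "0 0 0.01 0 0 0;0 0 0 0 0 0"}}

```text
time_s: 12.57
position: [0.5122, -0.1866, 0.1512]
tcp_rot: [[0.679, 0.734, 0.0], [0.734, -0.679, -0.0], [0.0, 0.0, -1.0]]
force: [-2.9, 1.1, 9.0]
opening: 0.317
grasp_force: 30.0
```

{"op": "apply_moves", "data": {"plan": "0 0 0.01 0 0 0;0 0 0 0 0 0"}}

```text
time_s: 12.73
position: [0.5123, -0.1866, 0.151]
tcp_rot: [[0.679, 0.734, 0.0], [0.734, -0.679, -0.0], [0.0, 0.0, -1.0]]
force: [-3.7, 1.8, 9.5]
opening: 0.313
grasp_force: 30.0
```

{"op": "apply_moves", "data": {"plan": "0 0 0.01 0 0 0;0 0 0 0 0 0"}}

```text
time_s: 12.9
position: [0.5123, -0.1866, 0.1506]
tcp_rot: [[0.679, 0.734, 0.001], [0.734, -0.679, -0.0], [0.0, 0.001, -1.0]]
force: [-2.9, 1.4, 10.9]
opening: 0.313
grasp_force: 30.0
```

```bash
python3 -c "
from h import *
to([.5122,-.1867,.151])
s=capture('side')[:,:,::-1]
cv2.imwrite('pics/h.png',crop(s,330,75,110,150,4))"
```

```text
t 12.9 pos [ 0.5123 -0.1866  0.1506] zaxis [ 5.e-04 -3.e-04 -1.e+00] yaw 47.23 F [-2.88  1.43 10.91] M [ 0.43   0.954 -0.026] open 0.313 grip 29.996169805526733
units [-0.002  0.    -0.008] rows>= 0.010246064922038096
```

View pics/h.png

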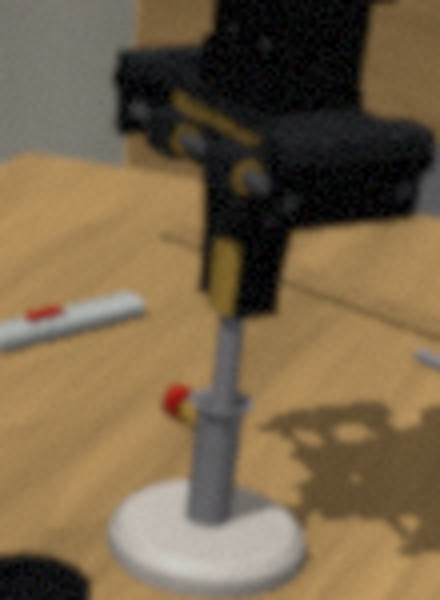

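The stem is in the sleeve, with the mouth at side (385,175), and is pressed on the pad with about 13 N. I let go now.

{"op": "apply_moves", "data": {"plan": "0 0 0 0 0 0;0 0 0 0 0 0;0 0 0 0 0 0;0 0 0 0 0 0;0 0 0 0 0 0;0 0 0 0 0 0", "gripper": 0.3}}

```text
time_s: 13.45
position: [0.5124, -0.1868, 0.1493]
tcp_rot: [[0.679, 0.734, 0.0], [0.734, -0.679, -0.0], [0.0, 0.0, -1.0]]
force: [-0.6, 0.3, -0.3]
opening: 0.624
grasp_force: 0.0
```

{"op": "apply_moves", "data": {"plan": "0 0 -0.1 0 0 0;0 0 -0.2 0 0 0;0 0 -0.3 0 0 0;0 0 -0.4 0 0 0;0 0 -0.4 0 0 0;0 0 -0.4 0 0 0;0 0 -0.4 0 0 0;0 0 -0.2 0 0 0;0 0 0 0 0 0;0 0 0 0 0 0"}}

```text
time_s: 14.28
position: [0.5122, -0.1866, 0.2701]
tcp_rot: [[0.679, 0.734, 0.001], [0.734, -0.679, -0.001], [0.0, 0.001, -1.0]]
force: [-0.1, 0.3, 0.2]
opening: 0.652
grasp_force: 0.0
```

```bash
python3 -c "
from h import *
to([.5122,-.1867,.151])
s=capture('side')[:,:,::-1]
print('rim expected', proj('side',[.5122,-.1867,.094-.0485+.144]))
cv2.imwrite('pics/i.png',s)"
```

```text
t 14.28 pos [ 0.5122 -0.1866  0.2701] zaxis [ 1.1e-03 -7.0e-04 -1.0e+00] yaw 47.22 F [-0.11  0.27  0.24] M [ 0.007 -0.068  0.007] open 0.652 grip 0.0
units [-1.000e-03 -2.000e-03  2.381e+00] rows>= 2.85538419913143
rim expected [390.3 132.7]
```

View pics/i.png

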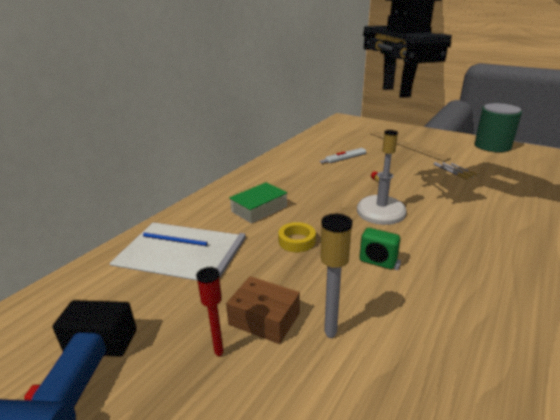

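The stem stands in the base with its rim at side (390,133), as expected, and the gripper is clear. Everything else is where it was.

```bash
python3 -c "
from rig import bot
print(bot.hand_in())"
```

```text
the job is handed in; nothing more can be done
None
```

I drew the stem out of the block and slid it past the plunger to about 48 mm depth. I pressed it onto the pad with about 13 N, let go of it and handed the job in at about 14 s; no verdict was returned.

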